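# Light the sensor board and hold the reading lens over it

### The arm

A 6-joint arm with a two-finger parallel gripper is mounted at the origin on the work surface. World frame = base frame: x ahead of the robot, y to its left, z up, the work surface at z = 0. Lengths are in m, angles in degrees, forces in N, time in s.
With the tool pointing down it reaches from about 0.375 to 0.9 m from the base axis. Payload 3.1 kg.
Tool frame: the origin (TCP) lies on the centre line of the jaws, within the pads' length; the fingertips stand 25 mm ahead of it and the grasp point (between the pads) lies 6 mm ahead of it; z points along the fingers, y is the line along which they close (so a half turn about z gives the same grasp; the last joint's range is limited). The gripper opens to 87 mm and grips with 3 to 60 N. Pads are 19 mm wide; open, the fingers measure 117 mm over their backs; the gripper's body (75 mm by 190 mm) begins 51 mm behind the grasp point.
Start: joints at [-78.409, 30.224, 82.088, -0, 67.689, -10.227], TCP at [0.232, -0.58, 0.248] pointing down, gripper open.
Joint ranges: [-176.69, 176.69], [-43.24, 126.21], [12.49, 139.97], [-82, 262], [0, 151.66], [-163.58, 163.58]. Speed limits (degrees/s): [159.86, 159.86, 180, 180, 180, 180].

### API

Orientations are given as a 3x3 rotation matrix whose columns are the frame's x, y, z axes.
In Python, from rig import * gives the robot as it stands.
- The arm moves only by the tool step_arm, never from a script. Its argument "steps" is a list of rows, each a list of 7 numbers: the shift along the tool's x, y, z normalised to -1 to 1, where 1 is 0.3 m, then the turn, a rotation vector about the tool's x, y, z normalised to -1 to 1, where 1 is 45 degrees, then the gripper's target within -1 to 1 (shut at 1, half-way at 0, fully open at -1). A call has 1 to 8 rows; each row is the pose to reach, as a shift and turn from the pose commanded when the call began, along the tool's axes at that moment; what a row does not reach only later rows make up. A row lasts 1/12 s, in which the tool goes at most 41.7 mm and 7.16 degrees, less where a joint would pass 70% of its speed; a pose out of reach is approached as far as the arm can. A call with a number of a shift or a turn outside -1 to 1 is refused whole. A call with a gripper value outside its range is refused whole. The fingers move at their own pace and stop on an object; the grip force is fixed at half the most. Time passes only in rows, so rows that repeat a pose let the fingers close. It gives the time, the measured TCP pose, the force, the opening and the grip force at its end, in the units of the state.
- read_state(): the state, without advancing time (a new reading comes with each control period).
- capture(name): name is "side" or "top"; returns a dict with "image" (384x512x3 uint8, red, green, blue), "vertical_fov" (degrees; the focal length in pixels is half the picture's height over the tangent of half this angle, whatever the lens; pixels are square), "cx", "cy" (the principal point, pixels), "world_from_camera" (4x4, takes a point from camera to world coordinates). Camera axes: x right, y down, z forward; pixel columns grow to the right and rows downward; lengths in m; the calibration is good to about 2 mm. A picture is of the moment at which its call begins. There is no depth.
- hand_in(): hands the job in; it is judged then, once.
The state is a dict: "time_s": time; "joint_positions": joint angles; "qvel": joint speeds; "tau": joint torques, N m; "position": TCP position; "tcp_rot": TCP orientation; "force": force on the tool from outside, world axes, zero at the start; "moment": the same for the moment, N m; "opening": opening from 0.0 (shut) to 1.0 (fully open); "grasp_force": force on a finger pad.
Only numpy, scipy, OpenCV 4.12 (cv2) and the standard library are available. Lean on these libraries where they do the work, as an engineer would, in place of code of your own. Each camera call takes 0.05 s, during which the arm holds its last target. There are 200 camera calls.

### The job

The breath tester's board is clamped in its holder so that its round metal sensor can be looked at: first hang the yellow work light by its handle on the stand's hook, lit face towards the board, and let go of it. Then pick up the reading lens by its handle and hold it level over the board, centred over the round sensor, with the glass at the height shown by the red pointer on the upright rule. Finish while still holding the lens steady there in the gripper, resting on nothing; do not touch the board or the rule, and leave the other things where they are.

Things in the scene. Friction and masses are not known exactly. Their poses are not given: they have to be found in the camera images.
- lamp: Upright yellow LED work light, 0.15-0.29 kg. Origin: centre of underside; z up, x out of the lit white face, y along the handle bar. Body 46 (x) x 104 (y) x 72 (z) mm. Rigid dark steel U handle, 9 mm round: legs at y = +-57 mm, straight top bar from y = -47 to 47 mm, centre line 135 mm above the underside, 58 mm of open space between it and the body. Balances under the bar's middle.
- lamp_bar (a point): Middle of the light's handle bar, on the bar's centre line (135 mm above the underside).
- stand: Fixed lab stand: base plate 130 x 90 x 12 mm (x = -25 to 105), 12 mm steel rod. Origin: rod axis at table height; z up, x the way the hook points, roughly to the board. The 8 mm hook runs out along x from a boss (22 mm wide, ends at x = 14 mm) and turns up: tip at x = 67 mm, z 208 mm; hook spans z = 184 to 208 mm. The handle is passed over the tip, then lowered. Nothing is higher than 208 mm.
- hook (a point): Lowest point of the hook's upper side, where a hung bar lies (45 mm out from the rod along the stand's x, 192 mm above the table). A hung 9 mm bar has its centre line about 4.5 mm above this point and lies along the stand's y.
- loupe: Reading lens lying flat: round dark rim 72 mm across and 12 mm high with clear glass, straight black handle on one side, 0.08 to 0.13 kg. Origin: centre of the rim's underside; z up through the glass, the handle points along -x. The handle is flat-sided, 18 mm wide (y) and 16 mm thick (z = 0 to 16 mm), from x = -50 to -150 mm, joined to the rim by a short 10 mm wide neck.
- loupe_lens (a point): Centre of the glass, 6 mm above the rim's underside.
- loupe_grip (a point): Point in the handle 80 mm from the lens centre (x = -80 mm, z = 8 mm in the loupe's frame), a good place to grip, about 25 mm behind the balance point.
- board: Green circuit board 84 x 56 mm between the aluminium jaws of a fixed board holder (146 x 80 mm over all, 34 mm high, knob at -x). Origin: under the sensor at table height; z up, x towards the rule.
- sensor (a point): Top centre of the round metal sensor (21 mm across) in the middle of the board, 44 mm above the table: the lens is to be centred over it.
- rule: Fixed steel rule, 24 mm wide, standing upright to 194 mm in a grey weighted stand (44 x 60 mm), about 120 mm from the sensor on the side away from the robot. Origin: under the rule at table height; its -x points roughly to the sensor. It carries a red pointer that slides stiffly up and down and is already set.
- pointer_tip (a point): Tip of the red pointer, 46 mm out from the rule towards the sensor; its height (110 to 150 mm above the table) is the height at which the lens centre is to be held. The rim of a centred lens stays about 30 mm clear of the tip.
- screwdriver: Bystander: red-handled screwdriver, 160 mm, lying in front of the robot.
- cleaner: Bystander: blue plastic bottle, 44 mm wide, 110 mm tall.
- cover: Bystander: shallow white plastic cover of the tester, 66 x 90 x 26 mm, open side up.
There are look-alikes about, which are no part of the job. Leave any blue or orange look-alike of the lamp alone.

How it is judged:
By the outcome, as a careful person would: the job done as asked, in the order asked, and still so for the second after the job is handed in, while the arm keeps its last pose, push and grip.
It also fails if it takes over 64 s, if anything falls off the work surface, if the arm or the gripper's body presses on something with over 40 N, if the wrist force passes 120 N, or if a joint passes its speed limit or range.

## Working session

There is one attempt and no reset: what is moved stays moved. The work goes in short steps, Python scripts to look and compute and a tool call to move; the robot and the scene stay as the last step left them, time stands still between calls to the robot, and variables do not carry over. Pictures are saved under pics/ and viewed, at most 10 in all, crops included, and the job is handed in when it is done.

Besides the shell and the picture viewer there is one more tool, called after ">>>" as name([rows], argument=value, ...), one row to a line, values as JSON. step_arm: Moves the arm, as the interface text tells. Scaled input: -1 to 1 covers 0.3 m each way for a shift and 45 degrees each way for a turn. Its arguments: {"type":"object","properties":{"steps":{"type":"array"}},"required":["steps"]}

```bash
mkdir -p pics; cat > h.py <<'E'
from rig import *
import numpy as np, cv2
def cam(n):
    c=capture(n); c['f']=192/np.tan(np.radians(c['vertical_fov'])/2); return c
def ray(c,u,v):
    d=np.array([(u-c['cx'])/c['f'],(v-c['cy'])/c['f'],1.]); T=np.array(c['world_from_camera'])
    return T[:3,3],T[:3,:3]@d
def onz(c,u,v,z):
    o,d=ray(c,u,v); return o+d*(z-o[2])/d[2]
def tri(c1,p1,c2,p2):
    o1,d1=ray(c1,*p1); o2,d2=ray(c2,*p2)
    s=np.linalg.lstsq(np.c_[d1,-d2],o2-o1,rcond=None)[0]
    a,b=o1+d1*s[0],o2+d2*s[1]; return (a+b)/2,np.linalg.norm(a-b)
def proj(c,p):
    T=np.array(c['world_from_camera']); q=T[:3,:3].T@(np.array(p)-T[:3,3]); return q[:2]/q[2]*c['f']+[c['cx'],c['cy']]
def save(c,name,box=None,s=1.5):
    im=c['image'][...,::-1]
    if box: u0,v0,u1,v1=box; im=im[v0:v1,u0:u1]
    cv2.imwrite('pics/'+name,cv2.resize(im,None,fx=s,fy=s,interpolation=cv2.INTER_CUBIC))
E
python3 - <<'E'
from h import *
for n in('top','side'):
    c=cam(n); save(c,n+'0.png'); print(n,c['f'],c['cx'],c['cy'],np.round(c['world_from_camera'],3).tolist())
    np.save(n+'0.npy',c['image'])
print({k:np.round(v,3).tolist() for k,v in read_state().items()})
E
```

```text
top 483.66743774428073 251.7123649442242 188.23640409417325 [[-0.016, -0.995, 0.095, 0.329], [-1.0, 0.016, -0.001, 0.074], [-0.0, -0.095, -0.995, 1.584], [0.0, 0.0, 0.0, 1.0]]
side 355.03668742669856 251.35090235926126 184.96711606017016 [[-0.905, -0.247, 0.346, 0.04], [-0.425, 0.523, -0.739, 1.007], [0.001, -0.816, -0.578, 0.878], [0.0, 0.0, 0.0, 1.0]]
{'time_s': 0.1, 'joint_positions': [-78.407, 30.273, 82.149, -0.0, 67.69, -10.225], 'qvel': [0.101, -0.109, -0.167, 0.011, -0.068, -0.036], 'tau': [0.0, -44.098, -17.715, 0.063, 0.053, -0.0], 'position': [0.232, -0.58, 0.247], 'tcp_rot': [[0.928, 0.372, -0.0], [0.372, -0.928, 0.002], [0.0, -0.002, -1.0]], 'force': [0.227, 0.627, -0.169], 'moment': [-0.009, 0.039, 0.015], 'grasp_force': 0.0, 'opening': 1.002}
```

View pics/top0.png

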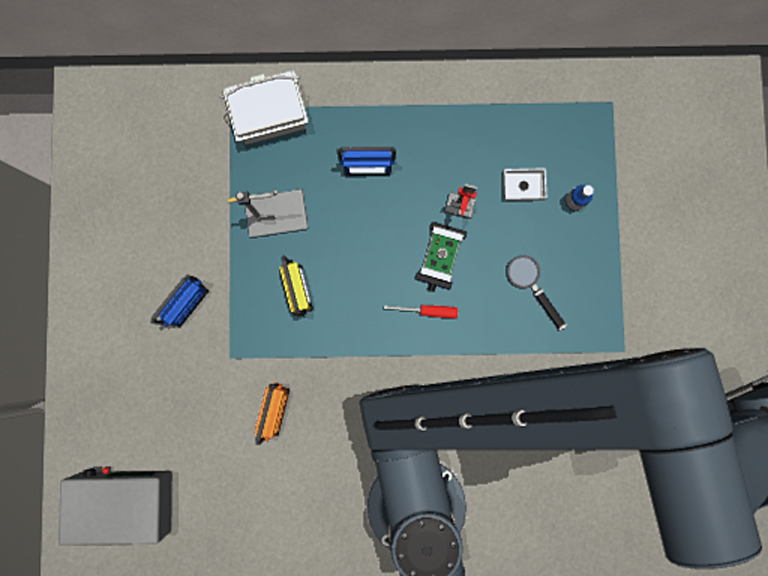

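View pics/side0.png

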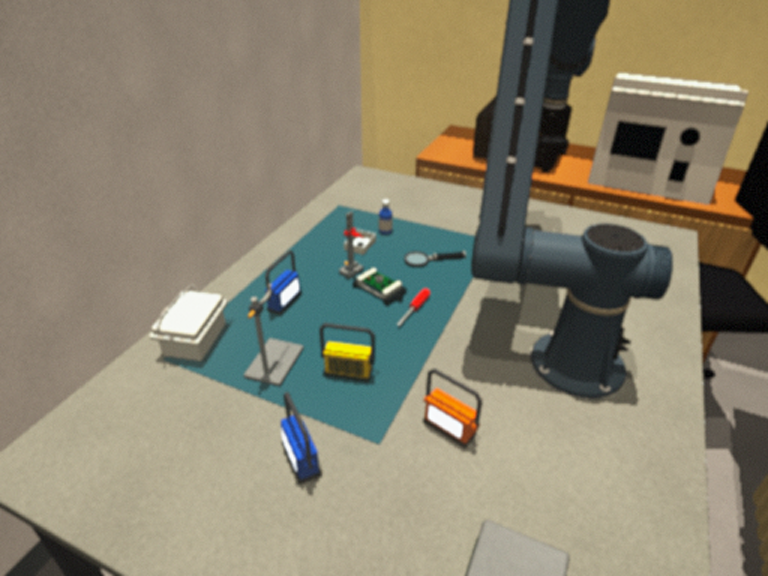

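The top view (1.5x scale) shows the yellow lamp at about (295,287), its white face to the right. It also shows the stand boss at (243,200), the sensor at (442,254), the red pointer and rule at (462,200), and the loupe rim at (523,272) with its handle end at (562,326). The side view shows the lamp from behind, upright at (348,350). Next I'll zoom in.

```bash
python3 - <<'E'
from h import *
a=cam('top')['image'];b=cam('side')['image']
def crop(im,u,v,w,h,s): return cv2.resize(im[v:v+h,u:u+w],(w*s,h*s),interpolation=cv2.INTER_CUBIC)
A=np.vstack([crop(a,150,120,80,100,4),]);B=crop(a,270,115,120,110,4)[:400]
C=crop(b,160,190,100,70,4);D=crop(b,220,130,100,75,4)[:280]
o=np.zeros((600,800,3),np.uint8)
A=cv2.resize(A,(240,300));o[:300,:240]=A     #3x, off (150,120)
B=crop(a,270,115,120,100,3);o[:300,240:600]=B #3x off (270,115)
o[300:600,:400]=crop(b,160,188,100,75,4)
o[300:600,400:800]=crop(b,220,130,100,75,4)
cv2.imwrite('pics/comp.png',o[...,::-1])
E
```

```text
(no output)
```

View pics/comp.png

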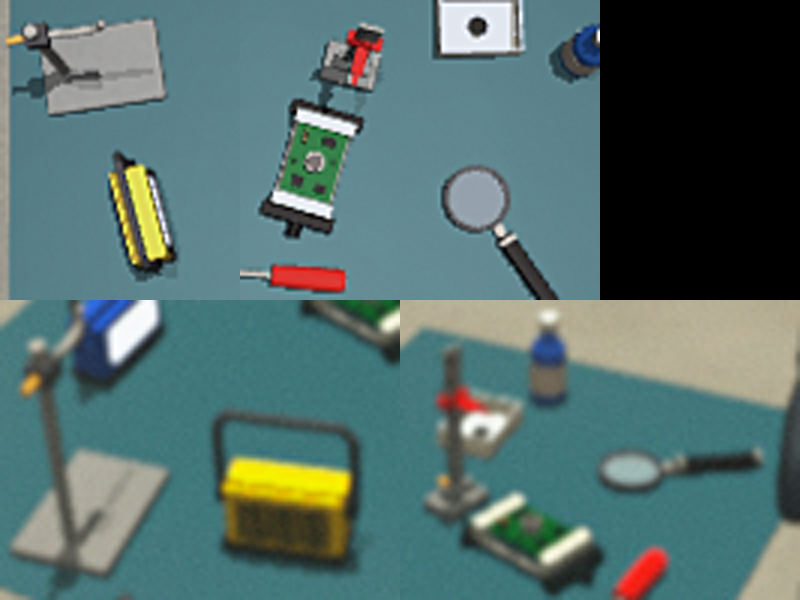

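The composite shows the lamp bar in the side crop from (222,415) to (350,430), and in the top crop as the dark line from (118,158) to (148,265). The stand's base plate corners are clear. The pointer tip points down towards the sensor, at top-crop (357,82) and side-crop about (485,413).

```bash
cat > m.py <<'E'
from h import *
t=cam('top');s=cam('side')
A=lambda u,v:(150+u/3-.33,120+v/3-.33); B=lambda u,v:(270+(u-240)/3-.33,115+v/3-.33)
C=lambda u,v:(160+u/4-.38,188+(v-300)/4-.38); D=lambda u,v:(220+(u-400)/4-.38,130+(v-300)/4-.38)
r=lambda x:np.round(x,4).tolist()
def mask(c,lo,hi,box,z=None):
    h=cv2.cvtColor(c['image'],cv2.COLOR_RGB2HSV); m=cv2.inRange(h,lo,hi); k=np.zeros_like(m);u0,v0,u1,v1=box;k[v0:v1,u0:u1]=m[v0:v1,u0:u1];return k
E
python3 - <<'E'
from m import *
print('bar side',r(onz(s,*C(222,416),.135)),r(onz(s,*C(350,431),.135)))
print('bar top',r(onz(t,*A(118,158),.135)),r(onz(t,*A(148,265),.135)))
m=mask(t,(22,120,90),(35,255,255),(180,160,215,220));v,u=np.nonzero(m)
P=np.array([onz(t,a,b,.072)[:2] for a,b in zip(u,v)],np.float32);print('yellow top',len(P),cv2.minAreaRect(P))
# stand plate corners top (z=.012)
for n,f,c,L in(('t',A,t,[(40,24),(157,16),(165,98),(50,115)]),('s',C,s,[(82,450),(168,465),(112,574),(12,553)])):
    Q=np.array([onz(c,*f(*p),.012)[:2] for p in L],np.float32);print('plate',n,r(Q),cv2.minAreaRect(Q))
print('boss top',r(onz(t,*A(33,33),.195)),'tip',r(onz(t,*A(101,24),.208)))
print('boss side',r(onz(s,*C(40,352),.21)))
# pointer
for c,b in((t,(295,115,320,150)),(s,(222,145,250,170))):
    h=mask(c,(0,150,80),(6,255,255),b)|mask(c,(174,150,80),(180,255,255),b)
    v,u=np.nonzero(h);print('red',len(u));
    for vv in sorted(set(v)): print(vv,u[v==vv].min(),u[v==vv].max(),end='; ')
    print()
print('rule top',r(onz(t,*B(370,30),.194)))
# board
m=mask(t,(45,90,40),(80,255,220),(275,140,315,205));v,u=np.nonzero(m)
P=np.array([onz(t,a,b,.036)[:2] for a,b in zip(u,v)],np.float32);print('board',len(P),cv2.minAreaRect(P))
print('sensor',tri(t,B(315,162),s,D(532,524)),r(onz(t,*B(315,162),.044)),r(onz(s,*D(532,524),.044)))
print('rim c',r(onz(t,*B(476,199),.012)),r(onz(s,*D(631,470),.012)),'neck/handle',r(onz(t,*B(503,237),.016)),r(onz(t,374.5,217,.016)),'side end',r(onz(s,*D(758,459),.016)))
E
```

```text
bar side [0.515, 0.267, 0.135] [0.414, 0.2396, 0.135]
bar top [0.5187, 0.2613, 0.135] [0.4104, 0.2317, 0.135]
yellow top 305 ((0.4673953652381897, 0.24872636795043945), (0.10241571068763733, 0.039145708084106445), 14.949885368347168)
plate t [[0.6848999857902527, 0.36250001192092896], [0.6917999982833862, 0.23350000381469727], [0.6001999974250793, 0.22540000081062317], [0.5834000110626221, 0.3513999879360199]] ((0.641133725643158, 0.2928641140460968), (0.1021074503660202, 0.1289292722940445), 6.221822261810303)
plate s [[0.6850000023841858, 0.23999999463558197], [0.6036999821662903, 0.22390000522136688], [0.5756000280380249, 0.3564999997615814], [0.6643000245094299, 0.37209999561309814]] ((0.6317304372787476, 0.2975884974002838), (0.09012613445520401, 0.13546517491340637), 10.001291275024414)
boss top [0.6347, 0.3357, 0.195] tip [0.6396, 0.2677, 0.208]
boss side [0.6307, 0.3356, 0.21]
red 79
125 307 307; 126 306 308; 127 306 308; 128 306 317; 129 306 316; 130 309 316; 131 309 316; 132 308 312; 133 308 312; 134 308 311; 135 308 311; 136 308 311; 137 307 310; 138 307 310; 139 308 310; 140 308 309; 141 308 308; 142 307 308; 
red 35
152 234 235; 153 234 236; 154 230 236; 155 230 238; 156 231 240; 157 235 238; 
rule top [0.6455, -0.1094, 0.194]
board 303 ((0.5381696224212646, -0.06517711281776428), (0.05411602556705475, 0.07471133768558502), 72.72019958496094)
sensor (array([ 0.53769561, -0.06723635,  0.0353461 ]), np.float64(0.00073446829462971)) [0.5369, -0.0663, 0.044] [0.5322, -0.0563, 0.044]
rim c [0.4977, -0.2437, 0.012] [0.4953, -0.2379, 0.012] neck/handle [0.4553, -0.2707, 0.016] [0.3786, -0.3235, 0.016] side end [0.3729, -0.3137, 0.016]
```

>>> step_arm([
  [0.96, -0.44, -0.17, 0, 0, 0, 0],
  [0.96, -0.44, -0.17, 0, 0, 0, 0],
  [0.96, -0.44, -0.17, 0, 0, 0, 0],
  [0.96, -0.44, -0.17, 0, 0, 0, 0],
  [0.96, -0.44, -0.17, 0, 0, 0, 0],
  [0.96, -0.44, -0.17, 0, 0, 0, 0],
  [0.96, -0.44, -0.17, 0, 0, 0, 0],
  [0.96, -0.44, -0.17, 0, 0, 0, 0],
])

```text
time_s: 0.97
position: [0.4526, -0.3477, 0.2993]
tcp_rot: [[0.928, 0.373, 0.001], [0.373, -0.928, 0.0], [0.001, 0.0, -1.0]]
force: [-0.4, 0.1, -0.5]
opening: 0.528
grasp_force: 0.0
```

>>> step_arm([
  [0.45, -0.86, 0, 0, 0, 0, 0],
  [0.45, -0.86, 0, 0, 0, 0, 0],
  [0.45, -0.86, 0, 0, 0, 0, 0],
  [0.45, -0.86, 0, 0, 0, 0, 0],
  [0.45, -0.86, 0, 0, 0, 0, 0],
  [0.45, -0.86, 0, 0, 0, 0, 0],
  [0.45, -0.86, 0, 0, 0, 0, 0],
  [0.45, -0.86, 0, 0, 0, 0, 0],
])

```text
time_s: 1.63
position: [0.479, -0.0539, 0.2986]
tcp_rot: [[0.926, 0.378, -0.001], [0.378, -0.926, 0.004], [0.001, -0.004, -1.0]]
force: [-0.0, -0.4, -0.3]
opening: 0.499
grasp_force: 0.0
```

```bash
cat >> h.py <<'E'
from scipy.spatial.transform import Rotation as R
def go(p,yaw_y=None,rot=None):
    """target TCP p; yaw_y = world angle of tool y (deg), tool down -> normalised row"""
    S=read_state(); M=np.array(S['tcp_rot']); d=M.T@(np.array(p)-S['position'])/.3
    if rot is None:
        a=np.radians(yaw_y); y=np.array([np.cos(a),np.sin(a),0]); z=np.array([0,0,-1.]); rot=np.c_[np.cross(y,z),y,z]
    w=R.from_matrix(M.T@rot).as_rotvec(degrees=True)/45
    print('t',round(S['time_s'],2),'pos',np.round(S['position'],4),'row',np.round(d,3).tolist(),np.round(w,3).tolist(),'n>=',np.linalg.norm(d)*.3/.0417)
E
python3 - <<'E'
from m import *
print('tip',tri(t,(307.7,142),s,(240,156)),tri(t,(307.7,141),s,(239.5,155.5)),[k for k in t])
go((.443,.241,.22),-75)
E
```

```text
tip (array([ 0.60625385, -0.09805185,  0.14165702]), np.float64(0.004034393948307821)) (array([ 0.60874296, -0.0980137 ,  0.14343089]), np.float64(0.003536247213638909)) ['image', 'vertical_fov', 'cx', 'cy', 'world_from_camera', 'f']
t 1.73 pos [ 0.48   -0.0593  0.2987] row [0.262, -0.974, 0.262] [0.001, -0.0, 0.157] n>= 7.498696202864402
```

>>> step_arm([
  [0.26, -0.97, 0.26, 0, 0, 0.157, 0],
  [0.26, -0.97, 0.26, 0, 0, 0.157, 0],
  [0.26, -0.97, 0.26, 0, 0, 0.157, 0],
  [0.26, -0.97, 0.26, 0, 0, 0.157, 0],
  [0.26, -0.97, 0.26, 0, 0, 0.157, 0],
  [0.26, -0.97, 0.26, 0, 0, 0.157, 0],
  [0.26, -0.97, 0.26, 0, 0, 0.157, 0],
  [0.26, -0.97, 0.26, 0, 0, 0.157, 0],
])

```text
time_s: 2.4
position: [0.4444, 0.2399, 0.2195]
tcp_rot: [[0.967, 0.254, -0.001], [0.254, -0.967, 0.0], [-0.001, -0.001, -1.0]]
force: [0.4, 0.1, -0.3]
opening: 0.499
grasp_force: 0.0
```

```bash
python3 - <<'E'
from m import *
go((.441,.242,.145),-75)
S=read_state();p=np.array(S['position'])
def crop(im,u,v,w,h,k): return cv2.resize(im[v:v+h,u:u+w],(w*k,h*k),interpolation=cv2.INTER_CUBIC)
o=np.zeros((400,800,3),np.uint8)
for c in(t,s):
    for dz in(0,-.025):
        q=proj(c,p+[0,0,dz]);print(q); cv2.circle(c['image'],tuple(int(round(x*16)) for x in q),16,(255,0,255),-1,shift=4)
o[:,:400]=crop(t['image'],160,140,80,80,5);o[:,400:]=crop(s['image'],190,180,80,80,5)
cv2.imwrite('pics/lamp1.png',o[...,::-1])
E
```

```text
t 2.5 pos [0.4443 0.2397 0.2194] row [-0.008, -0.01, 0.248] [-0.0, 0.002, -0.002] n>= 1.7875577557106008
[192.87563887 194.46876371]
[193.92989533 195.18017123]
[238.03238325 196.72669937]
[238.19719684 203.1382796 ]
```

View pics/lamp1.png

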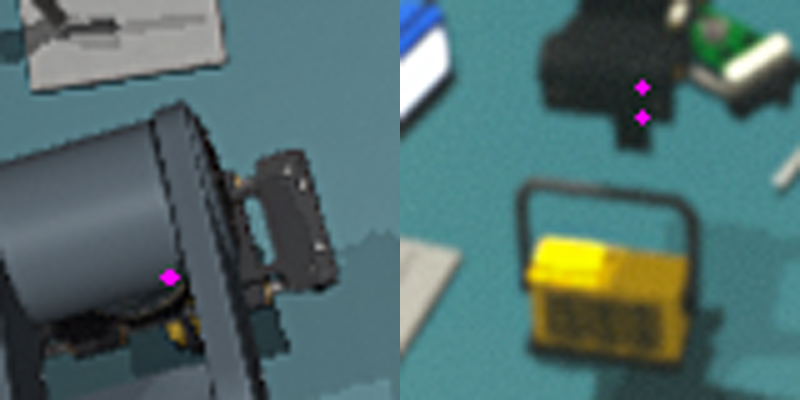

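The side crop shows the near finger's tip at (632,150), above the bar, which runs from (525,185) to (692,208). The top view is blocked by the wrist. I'll use the fingertip to check the calibration.

```bash
python3 - <<'E'
from m import *
S=read_state();p=np.array(S['position']);M=np.array(S['tcp_rot'])
for k in(.022,.04): print(proj(s,p-M[:,1]*k+M[:,2]*.025))
f=lambda u,v:(190+(u-400)/5-.4,180+v/5-.4)
for q in [(525,187),(692,208),(632,150)]: print(r(onz(s,*f(*q),.135)),f(*q))
print(r(onz(s,*f(632,150),.1945)))
E
```

```text
[236.77284007 206.77146467]
[235.50014256 210.45851825]
[0.5155, 0.2693, 0.135] (214.6, 217.0)
[0.4097, 0.242, 0.135] (248.0, 221.2)
[0.4705, 0.2067, 0.135] (236.0, 209.6)
[0.436, 0.2708, 0.1945]
```

>>> step_arm([
  [-0.013, -0.02, 0.13, 0, 0, 0, 0],
  [-0.013, -0.02, 0.26, 0, 0, 0, 0],
  [-0.013, -0.02, 0.26, 0, 0, 0, 0],
  [-0.013, -0.02, 0.26, 0, 0, 0, 0],
])

```text
time_s: 2.93
position: [0.4386, 0.2409, 0.1414]
tcp_rot: [[0.968, 0.252, -0.005], [0.252, -0.968, -0.002], [-0.005, 0.001, -1.0]]
force: [-0.2, 0.2, 0.2]
opening: 0.502
grasp_force: 0.0
```

>>> step_arm([
  [0, 0, 0, 0, 0, 0, 0.5],
  [0, 0, 0, 0, 0, 0, 0.7],
  [0, 0, 0, 0, 0, 0, 0.85],
  [0, 0, 0, 0, 0, 0, 1],
  [0, 0, 0, 0, 0, 0, 1],
  [0, 0, 0, 0, 0, 0, 1],
  [0, 0, 0, 0, 0, 0, 1],
  [0, 0, 0, 0, 0, 0, 1],
])

```text
time_s: 3.6
position: [0.4392, 0.2434, 0.1433]
tcp_rot: [[0.967, 0.255, 0.001], [0.255, -0.967, 0.001], [0.001, -0.0, -1.0]]
force: [-0.0, 0.1, 5.8]
opening: 0.093
grasp_force: 30.0
```

>>> step_arm([
  [0, 0, -0.05, 0, 0, 0, 1],
  [0, 0, -0.12, 0, 0, 0, 1],
  [0, 0, -0.2, 0, 0, 0, 1],
  [0, 0, -0.28, 0, 0, 0, 1],
  [0, 0, -0.34, 0, 0, 0, 1],
  [0, 0, -0.34, 0, 0, 0, 1],
  [0, 0, -0.34, 0, 0, 0, 1],
])

```text
time_s: 4.18
position: [0.439, 0.2431, 0.2446]
tcp_rot: [[0.967, 0.255, 0.001], [0.255, -0.967, 0.0], [0.001, 0.0, -1.0]]
force: [-0.1, 0.7, -3.2]
opening: 0.093
grasp_force: 30.0
```

```bash
python3 - <<'E'
from m import *
S=read_state();p=np.array(S['position']);M=np.array(S['tcp_rot']);print(S['force'],S['opening'])
a=np.radians(-83);X=np.array([np.cos(a),np.sin(a),0]);Y=np.array([-X[1],X[0],0]);O=np.array([.632,.335,0])
print('hook',O+X*.045)
go(O+X*.12-Y*.025+[0,0,.245],-83); 
for n in[-.057,.057]:
  b=p+M[:,2]*.008+M[:,0]*(.025+n);print(proj(s,b),proj(t,b))
def crop(im,u,v,w,h,k): return cv2.resize(im[v:v+h,u:u+w],(w*k,h*k),interpolation=cv2.INTER_CUBIC)
o=np.zeros((400,800,3),np.uint8)
o[:,:400]=crop(t['image'],145,120,80,80,5);o[:,400:]=crop(s['image'],190,165,80,80,5)
cv2.imwrite('pics/lamp2.png',o[...,::-1])
E
```

```text
[-0.28486822 -0.30086674 -2.18001472] 0.09204165515635826
hook [0.63748412 0.29033542 0.        ]
t 4.28 pos [0.4377 0.2426 0.243 ] row [0.568, 0.252, -0.009] [0.001, 0.005, 0.172] n>= 4.473734361297933
[249.84030571 194.86588878] [194.12382729 207.40348944]
[213.24211533 190.90587194] [183.62716122 168.44115978]
```

View pics/lamp2.png

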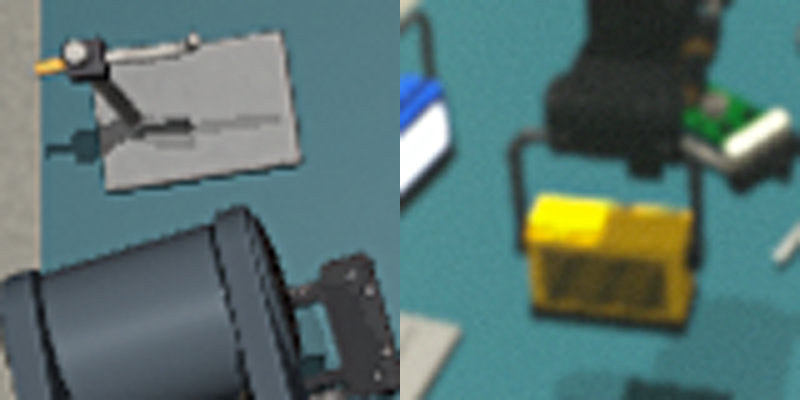

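The side crop shows the lamp hanging level, with the bar's left corner at (515,135) as predicted, so the grip is 25 mm off centre as planned. The top crop shows the hook tip ball at (193,40) and the boss at (85,57).

>>> step_arm([
  [0.2, 0.09, -0.01, 0, 0, 0.06, 1],
  [0.3, 0.135, -0.01, 0, 0, 0.1, 1],
  [0.4, 0.18, -0.01, 0, 0, 0.14, 1],
  [0.5, 0.22, -0.01, 0, 0, 0.17, 1],
  [0.568, 0.252, -0.01, 0, 0, 0.17, 1],
  [0.568, 0.252, -0.01, 0, 0, 0.17, 1],
  [0.568, 0.252, -0.01, 0, 0, 0.17, 1],
  [0.568, 0.252, -0.01, 0, 0, 0.17, 1],
])

```text
time_s: 4.95
position: [0.621, 0.2132, 0.2449]
tcp_rot: [[0.992, 0.124, -0.006], [0.124, -0.992, -0.001], [-0.006, -0.0, -1.0]]
force: [0.2, 0.6, -2.6]
opening: 0.089
grasp_force: 30.0
```

```bash
python3 - <<'E'
from m import *
a=np.radians(-83.5);X=np.array([np.cos(a),np.sin(a),0]);Y=np.array([-X[1],X[0],0]);H=np.array([.6373,.290,0])
go(H-Y*.025+[0,0,.244],-83.5)
S=read_state();print(S['force'],S['tcp_rot'])
def crop(im,u,v,w,h,k): return cv2.resize(im[v:v+h,u:u+w],(w*k,h*k),interpolation=cv2.INTER_CUBIC)
o=np.zeros((400,800,3),np.uint8)
o[:,:400]=crop(t['image'],145,100,80,80,5);o[:,400:]=crop(s['image'],150,165,80,80,5)
cv2.imwrite('pics/lamp3.png',o[...,::-1])
E
```

```text
t 5.05 pos [0.621  0.2136 0.2462] row [0.002, -0.247, 0.007] [-0.0, 0.005, 0.014] n>= 1.7762581850625045
[ 0.00901055  0.82735174 -2.91467575] [[ 9.92218804e-01  1.24447223e-01 -3.83854131e-03]
 [ 1.24446492e-01 -9.92226227e-01 -4.29607537e-04]
 [-3.86216483e-03 -5.14283229e-05 -9.99992540e-01]]
```

View pics/lamp3.png

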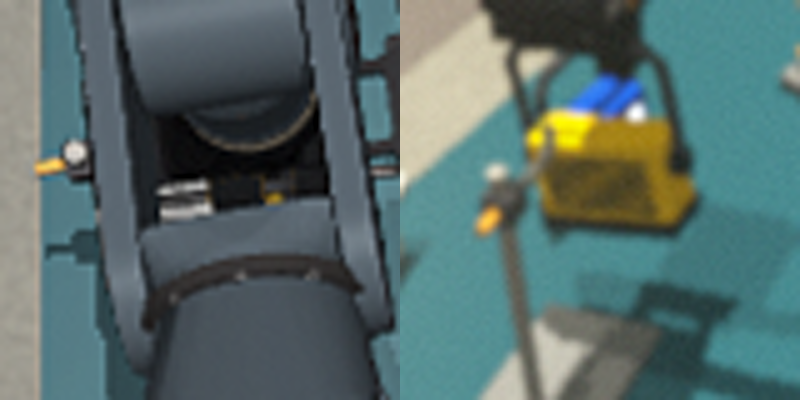

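The side crop shows the hook tip at (548,130), between the lamp's body and its bar. Next I'll thread it in.

>>> step_arm([
  [0, -0.06, 0, 0, 0, 0.014, 1],
  [0, -0.12, 0, 0, 0, 0.014, 1],
  [0, -0.18, 0, 0, 0, 0.014, 1],
  [0, -0.22, 0, 0, 0, 0.014, 1],
  [0, -0.247, 0, 0, 0, 0.014, 1],
  [0, -0.247, 0, 0, 0, 0.014, 1],
  [0, -0.247, 0, 0, 0, 0.014, 1],
])

```text
time_s: 5.63
position: [0.6134, 0.2869, 0.2475]
tcp_rot: [[0.993, 0.114, -0.0], [0.114, -0.993, -0.001], [-0.0, 0.001, -1.0]]
force: [0.8, -0.7, -2.9]
opening: 0.089
grasp_force: 30.0
```

```bash
python3 - <<'E'
from m import *
S=read_state();print(S['position'],S['force'])
def crop(im,u,v,w,h,k): return cv2.resize(im[v:v+h,u:u+w],(w*k,h*k),interpolation=cv2.INTER_CUBIC)
p=np.array(S['position']);M=np.array(S['tcp_rot']);b=p+M[:,2]*.008+M[:,0]*.025
a=np.radians(-83.5);X=np.array([np.cos(a),np.sin(a),0]);H=np.array([.6373,.290,0.192])
K=8;u0,v0=165,155
im=crop(s['image'],u0,v0,75,75,K)
for q,col in((b,(255,0,255)),(H,(0,255,255)),(H+X*.022+[0,0,.016],(255,255,255))):
    e=(proj(s,q)-[u0,v0]+.5)*K-.5;print(e);cv2.circle(im,tuple(e.astype(int)),4,col,-1)
cv2.imwrite('pics/lamp4.png',im[...,::-1])
E
```

```text
[0.61389679 0.28606526 0.24753816] [-0.50818181 -0.96471948 -2.3997418 ]
[ 84.73386067 236.6113271 ]
[100.70500012 336.27454839]
[122.29060716 273.18907705]
```

View pics/lamp4.png

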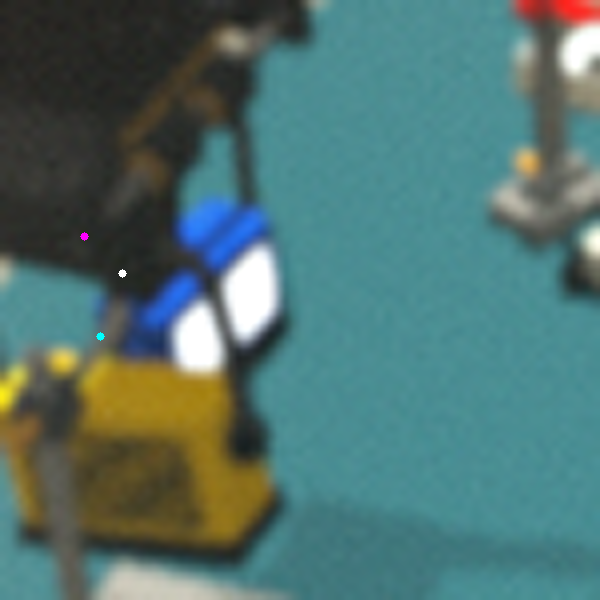

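The hook is visible in the gap of the handle at (105,330), within about 1 px of my estimate at (100,336). Next I'll lower.

>>> step_arm([
  [0, 0, 0.03, 0, 0, 0, 1],
  [0, 0, 0.06, 0, 0, 0, 1],
  [0, 0, 0.085, 0, 0, 0, 1],
  [0, 0, 0.105, 0, 0, 0, 1],
  [0, 0, 0.115, 0, 0, 0, 1],
  [0, 0, 0.125, 0, 0, 0, 1],
  [0, 0, 0.125, 0, 0, 0, 1],
])

```text
time_s: 6.32
position: [0.6137, 0.2867, 0.2092]
tcp_rot: [[0.994, 0.113, -0.001], [0.113, -0.994, -0.0], [-0.001, 0.0, -1.0]]
force: [0.0, 0.4, -2.1]
opening: 0.093
grasp_force: 30.0
```

>>> step_arm([
  [0, 0, 0.01, 0, 0, 0, 1],
  [0, 0, 0.015, 0, 0, 0, 1],
  [0, 0, 0.02, 0, 0, 0, 1],
  [0, 0, 0.02, 0, 0, 0, 1],
])

```text
time_s: 6.65
position: [0.6143, 0.2871, 0.2066]
tcp_rot: [[0.994, 0.113, 0.002], [0.113, -0.994, 0.0], [0.002, -0.0, -1.0]]
force: [-3.5, -1.7, 7.8]
opening: 0.091
grasp_force: 30.0
```

Contact is at the right height. Releasing.

>>> step_arm([
  [0, 0, 0, 0, 0, 0, 0.78],
  [0, 0, 0, 0, 0, 0, 0.7],
  [0, 0, 0, 0, 0, 0, 0.6],
  [0, 0, 0, 0, 0, 0, 0.5],
  [0, 0, 0, 0, 0, 0, 0.4],
  [0, 0, 0, 0, 0, 0, 0.4],
  [0, 0, 0, 0, 0, 0, 0.4],
  [0, 0, 0, 0, 0, 0, 0.4],
])

```text
time_s: 7.32
position: [0.6139, 0.2868, 0.2039]
tcp_rot: [[0.994, 0.113, -0.0], [0.113, -0.994, -0.0], [-0.0, 0.0, -1.0]]
force: [0.1, 0.5, 0.0]
opening: 0.295
grasp_force: 0.0
```

>>> step_arm([
  [0, 0, -0.03, 0, 0, 0, 0.4],
  [0, 0, -0.08, 0, 0, 0, 0.4],
  [0, 0, -0.14, 0, 0, 0, 0.4],
  [0, 0, -0.22, 0, 0, 0, 0.4],
  [0, 0, -0.32, 0, 0, 0, 0.4],
  [0, 0, -0.32, 0, 0, 0, 0.4],
])

```text
time_s: 7.82
position: [0.6172, 0.2879, 0.3079]
tcp_rot: [[0.994, 0.113, 0.013], [0.113, -0.994, 0.004], [0.014, -0.002, -1.0]]
force: [0.8, 0.0, 0.8]
opening: 0.302
grasp_force: 0.0
```

```bash
python3 - <<'E'
from m import *
S=read_state();print(S['position'],S['force'],S['opening'])
save(s,'lamp5.png',(140,150,240,225),6)
go((.50,-.02,.32),-83.5)
go((.62,-.0,.32),-83.5)
E
```

```text
[0.61474721 0.28715359 0.30254722] [0.18443156 0.41725665 1.21446758] 0.2994946429068291
t 7.92 pos [0.6147 0.2872 0.3025] row [-0.495, 0.974, -0.061] [-0.001, -0.006, -0.0] n>= 7.874141893501936
t 7.92 pos [0.6147 0.2872 0.3025] row [-0.09, 0.953, -0.059] [-0.001, -0.006, -0.0] n>= 6.900034299425105
```

View pics/lamp5.png

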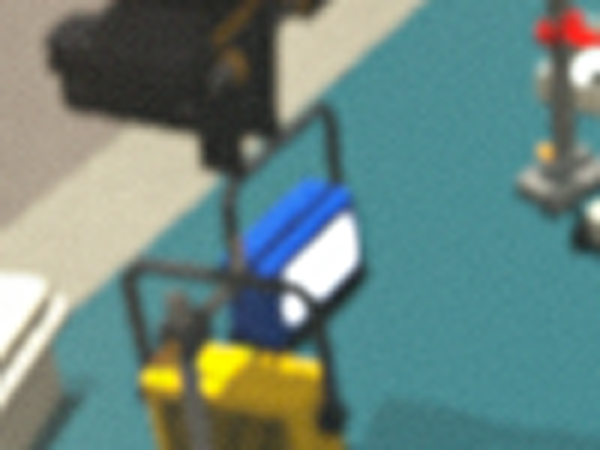

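The side crop shows the lamp hanging freely by its bar on the hook, clear of the gripper. The bar runs from (130,270) to (310,295). On to the lens.

>>> step_arm([
  [-0.495, 0.97, -0.06, 0, 0, 0, 0.1],
  [-0.495, 0.97, -0.06, 0, 0, 0, 0.1],
  [-0.495, 0.97, -0.06, 0, 0, 0, 0.1],
  [-0.495, 0.97, -0.06, 0, 0, 0, 0.1],
  [-0.495, 0.97, -0.06, 0, 0, 0, 0.1],
  [-0.495, 0.97, -0.06, 0, 0, 0, 0.1],
  [-0.495, 0.97, -0.06, 0, 0, 0, 0.1],
  [-0.495, 0.97, -0.06, 0, 0, 0, 0.1],
])

```text
time_s: 8.58
position: [0.497, -0.0209, 0.317]
tcp_rot: [[0.994, 0.112, -0.003], [0.112, -0.994, 0.0], [-0.003, -0.001, -1.0]]
force: [-0.3, -0.5, 0.1]
opening: 0.448
grasp_force: 0.0
```

```bash
python3 - <<'E'
from m import *
g=cv2.cvtColor(np.load('top0.npy'),cv2.COLOR_RGB2HSV)
# everything not mat-coloured in loupe region
m=((g[...,2]<60)).astype(np.uint8); k=np.zeros_like(m);k[160:222,330:385]=m[160:222,330:385]
n,l,st,ce=cv2.connectedComponentsWithStats(k)
for i in range(1,n):
    if st[i,4]>20: 
        v,u=np.nonzero(l==i);P=np.array([onz(t,a,b,.014)[:2] for a,b in zip(u,v)],np.float32);print(st[i],r(onz(t,*ce[i],.014)),cv2.minAreaRect(P),cv2.fitLine(P,2,0,.01,.01).ravel())
rim=(g[...,1]<75).astype(np.uint8);k=np.zeros_like(rim);k[165:195,332:364]=rim[165:195,332:364]
n,l,st,ce=cv2.connectedComponentsWithStats(k);i=1+st[1:,4].argmax();print(st[i],r(onz(t,*ce[i],.008)))
c,rad=cv2.minEnclosingCircle(np.argwhere(l==i)[:,::-1].astype(np.float32));print(r(onz(t,*c,.012)),rad*1.572/t['f'])
go((.43,-.286,.12),-56.5)
E
```

```text
[356 195  20  24 121] [0.4145, -0.2985, 0.014] ((0.4150342345237732, -0.29836320877075195), (0.08485734462738037, 0.020259132608771324), 33.742427825927734) [ 0.83445215  0.5510804   0.41451144 -0.29845256]
[338 170  25  25 430] [0.4964, -0.2473, 0.008]
[0.4896, -0.2534, 0.012] 0.04870063488059078
t 8.68 pos [ 0.497  -0.023   0.3173] row [-0.313, 0.847, 0.659] [0.0, 0.004, -0.609] n>= 8.045626128922816
```

>>> step_arm([
  [-0.31, 0.85, 0.66, 0, 0, -0.609, 0],
  [-0.31, 0.85, 0.66, 0, 0, -0.609, 0],
  [-0.31, 0.85, 0.66, 0, 0, -0.609, 0],
  [-0.31, 0.85, 0.66, 0, 0, -0.609, 0],
  [-0.31, 0.85, 0.66, 0, 0, -0.609, 0],
  [-0.31, 0.85, 0.66, 0, 0, -0.609, 0],
  [-0.31, 0.85, 0.66, 0, 0, -0.609, 0],
  [-0.31, 0.85, 0.66, 0, 0, -0.609, 0],
])

```text
time_s: 9.35
position: [0.4373, -0.2738, 0.1251]
tcp_rot: [[0.83, 0.558, -0.001], [0.558, -0.83, 0.002], [0.0, -0.002, -1.0]]
force: [1.1, -0.7, 0.2]
opening: 0.501
grasp_force: 0.0
```

```bash
python3 - <<'E'
from m import *
go((.4304,-.288,.029),-56.5)
E
```

```text
t 9.45 pos [ 0.4361 -0.2762  0.1227] row [-0.037, 0.024, 0.312] [-0.007, 0.002, 0.002] n>= 2.269564620664538
```

>>> step_arm([
  [-0.037, 0.024, 0.1, 0, 0, 0, 0],
  [-0.037, 0.024, 0.2, 0, 0, 0, 0],
  [-0.037, 0.024, 0.27, 0, 0, 0, 0],
  [-0.037, 0.024, 0.3, 0, 0, 0, 0],
  [-0.037, 0.024, 0.3, 0, 0, 0, 0],
  [-0.037, 0.024, 0.3, 0, 0, 0, 0],
])

```text
time_s: 9.95
position: [0.4329, -0.2848, 0.0371]
tcp_rot: [[0.83, 0.558, -0.001], [0.558, -0.83, 0.001], [-0.0, -0.001, -1.0]]
force: [-0.2, 0.3, 0.4]
opening: 0.498
grasp_force: 0.0
```

```bash
python3 - <<'E'
from m import *
go((.4304,-.288,.0275),-56.5)
print(read_state()['force'])
E
```

```text
t 10.05 pos [ 0.4335 -0.2858  0.0382] row [-0.013, 0.0, 0.036] [0.003, -0.001, 0.01] n>= 0.2729080908041952
[-0.2304608   0.56827779 -0.04258006]
```

>>> step_arm([
  [-0.013, 0, 0.015, 0, 0, 0, 0],
  [-0.013, 0, 0.032, 0, 0, 0, 0],
  [-0.013, 0, 0.032, 0, 0, 0, 0],
  [-0.013, 0, 0.032, 0, 0, 0, 0.3],
])

```text
time_s: 10.38
position: [0.4292, -0.288, 0.0275]
tcp_rot: [[0.83, 0.557, 0.0], [0.557, -0.83, 0.0], [0.0, -0.0, -1.0]]
force: [0.4, -0.2, -0.1]
opening: 0.475
grasp_force: 0.0
```

>>> step_arm([
  [0, 0, 0, 0, 0, 0, 0.3],
  [0, 0, 0, 0, 0, 0, 0.5],
  [0, 0, 0, 0, 0, 0, 0.7],
  [0, 0, 0, 0, 0, 0, 1],
  [0, 0, 0, 0, 0, 0, 1],
  [0, 0, 0, 0, 0, 0, 1],
  [0, 0, 0, 0, 0, 0, 1],
  [0, 0, 0, 0, 0, 0, 1],
])

```text
time_s: 11.05
position: [0.4294, -0.2881, 0.0275]
tcp_rot: [[0.83, 0.557, 0.0], [0.557, -0.83, -0.0], [0.0, 0.0, -1.0]]
force: [0.1, -0.3, 0.7]
opening: 0.205
grasp_force: 29.9
```

>>> step_arm([
  [0, 0, -0.04, 0, 0, 0, 1],
  [0, 0, -0.1, 0, 0, 0, 1],
  [0, 0, -0.18, 0, 0, 0, 1],
  [0, 0, -0.28, 0, 0, 0, 1],
  [0, 0, -0.36, 0, 0, 0, 1],
  [0, 0, -0.43, 0, 0, 0, 1],
  [0, 0, -0.45, 0, 0, 0, 1],
  [0, 0, -0.45, 0, 0, 0, 1],
])

```text
time_s: 11.72
position: [0.4299, -0.2885, 0.1638]
tcp_rot: [[0.83, 0.558, 0.002], [0.558, -0.83, -0.003], [0.001, 0.004, -1.0]]
force: [-0.2, -0.5, -0.3]
opening: 0.202
grasp_force: 29.9
```

```bash
python3 - <<'E'
from m import *
S=read_state();print(S['force'],S['opening'],S['grasp_force'])
go((.4703,-.111,.1635),-56.2)
E
```

```text
[ 0.14812723  0.33000722 -1.04796975] 0.20165738635183544 29.943458139896393
t 11.82 pos [ 0.4288 -0.2874  0.1616] row [0.443, -0.411, -0.006] [-0.002, 0.0, 0.002] n>= 4.345676390146157
```

>>> step_arm([
  [0.07, -0.06, -0.006, 0, 0, 0, 1],
  [0.15, -0.14, -0.006, 0, 0, 0, 1],
  [0.23, -0.22, -0.006, 0, 0, 0, 1],
  [0.31, -0.29, -0.006, 0, 0, 0, 1],
  [0.38, -0.36, -0.006, 0, 0, 0, 1],
  [0.42, -0.395, -0.006, 0, 0, 0, 1],
  [0.443, -0.411, -0.006, 0, 0, 0, 1],
  [0.443, -0.411, -0.006, 0, 0, 0, 1],
])

```text
time_s: 12.48
position: [0.4704, -0.1097, 0.1628]
tcp_rot: [[0.829, 0.56, -0.003], [0.56, -0.829, 0.002], [-0.001, -0.003, -1.0]]
force: [-0.0, -0.4, -1.2]
opening: 0.206
grasp_force: 29.9
```

>>> step_arm([
  [0, 0, 0, 0, 0, 0, 1],
  [0, 0, 0, 0, 0, 0, 1],
  [0, 0, 0, 0, 0, 0, 1],
])

```text
time_s: 12.73
position: [0.4708, -0.1127, 0.1639]
tcp_rot: [[0.831, 0.556, -0.0], [0.556, -0.831, -0.0], [-0.0, -0.0, -1.0]]
force: [-0.8, 0.2, -1.1]
opening: 0.207
grasp_force: 29.9
```

```bash
python3 - <<'E'
from m import *
S=read_state();print(S['position'],S['force'])
def crop(im,u,v,w,h,k): return cv2.resize(im[v:v+h,u:u+w],(w*k,h*k),interpolation=cv2.INTER_CUBIC)
o=np.zeros((600,800,3),np.uint8)
o[:,:400]=crop(t['image'],275,110,50,75,8);o[:,400:]=crop(s['image'],220,132,50,75,8)
cv2.imwrite('pics/lens1.png',o[...,::-1])
E
```

```text
[ 0.47080962 -0.11257877  0.16412819] [ 0.66956899 -0.49495637 -0.89997648]
```

View pics/lens1.png

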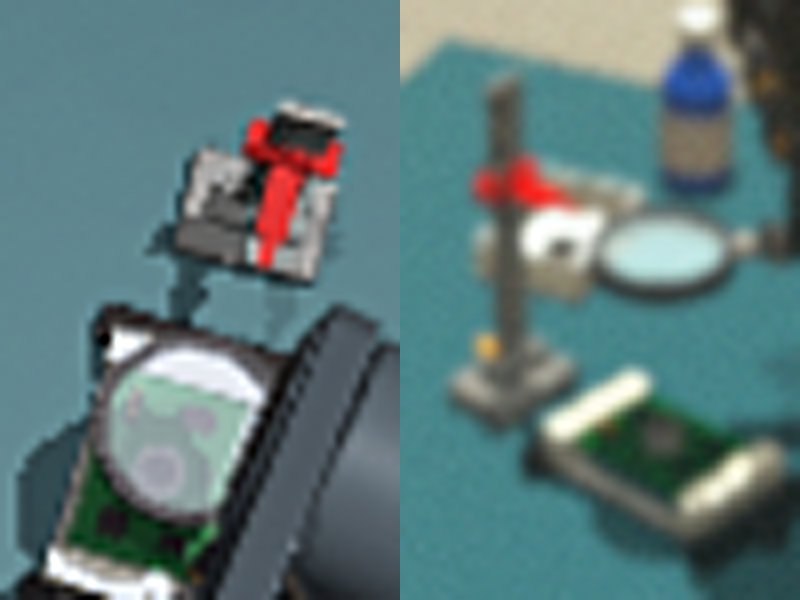

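The top crop shows the rim centred at about (185,428), the sensor through the glass at (155,465), and the pointer tip at (267,268). The side crop shows the lens ellipse at (665,250), the pointer tip at about (578,203), and the sensor at (663,432).

```bash
python3 - <<'E'
from m import *
T=lambda u,v:(275+u/8-.44,110+v/8-.44);Z=lambda u,v:(220+(u-400)/8-.44,132+v/8-.44)
S=read_state();p=np.array(S['position']);M=np.array(S['tcp_rot'])
print('lens tri',tri(t,T(185,428),s,Z(665,250)),'pred',p+M@[.081,0,.0215])
print('lens top z.142',r(onz(t,*T(185,428),.145)))
print('sensor',tri(t,T(155,465),s,Z(663,432)),r(onz(t,*T(155,465),.044)))
print('tip',tri(t,T(267,268),s,Z(578,203)),tri(t,T(267,264),s,Z(572,201)))
sen=onz(t,*T(155,465),.044)
for z in(.13,.14,.15):
    q=onz(t,*T(267,266),z);print(z,r(q-sen),np.linalg.norm((q-sen)[:2]),(proj(s,q)-[220,132]+.44)*8+[400,0])
# lens predicted in side
print((proj(s,p+M@[.081,0,.0215])-[220,132]+.44)*8+[400,0],(proj(t,p+M@[.081,0,.0215])-[275,110]+.44)*8)
# subpix red side saturation profile
im=s['image'].astype(int);
for v in range(152,161): print(v,[int(im[v,u,0]-im[v,u,1]) for u in range(229,247)])
# rim: ellipse of side lens: print extents of dark rim for level check
it=t['image'].astype(int)
for v in range(136,147): print(v,[int(it[v,u,0]-it[v,u,1]) for u in range(303,314)])
E
```

```text
lens tri (array([ 0.53882291, -0.06705698,  0.14494217]), np.float64(0.0027338795553540087)) pred [ 0.5381295  -0.06721935  0.1427324 ]
lens top z.142 [0.5401, -0.0666, 0.145]
sensor (array([ 0.53933311, -0.06536143,  0.03658428]), np.float64(0.0037875874711809665)) [0.5401, -0.064, 0.044]
tip (array([ 0.60160047, -0.09998173,  0.13775054]), np.float64(0.0005055076647261532)) (array([ 0.60383579, -0.09962159,  0.13841749]), np.float64(0.0012524632520718461))
0.13 [0.064, -0.0368, 0.086] 0.07380153736229562 [574.13477245 214.18941699]
0.14 [0.0621, -0.0356, 0.096] 0.07156299468404576 [576.11574923 199.17259857]
0.15 [0.0602, -0.0344, 0.106] 0.06932460503402649 [578.11699529 184.00212873]
[663.63875778 253.66098623] [186.28740362 434.0519907 ]
152 [-41, -16, 2, 8, 39, 90, 114, 91, 13, -36, -47, -46, -47, -55, -59, -59, -59, -61]
153 [4, 53, 54, 43, 75, 134, 162, 133, 50, -11, -24, -22, -30, -37, -45, -44, -46, -52]
154 [51, 120, 113, 87, 105, 161, 196, 171, 106, 49, 16, 2, -8, -15, -21, -23, -25, -31]
155 [59, 134, 134, 105, 112, 160, 206, 207, 179, 145, 93, 45, 12, -2, -3, -3, -7, -16
[... 268 characters left out ...]
-1, -6, -5, -4, -1, 1, 0, -3, -4, -3, -1]
160 [-46, -33, -15, -2, -1, 0, -4, -4, -2, -3, -2, -2, -2, -2, -3, -3, -4, -7]
136 [0, -2, -4, -19, 85, 175, 174, 183, 131, 10, -6]
137 [-1, -1, -5, -20, 139, 179, 175, 188, 46, -9, -4]
138 [0, 0, -5, -3, 166, 180, 179, 189, 13, -13, -1]
139 [-1, -1, -4, -12, 77, 166, 178, 146, 9, -7, -1]
140 [0, -1, -4, -18, 77, 183, 124, 43, -3, -5, 1]
141 [1, -1, -4, -18, 115, 196, 49, -10, -7, -1, 2]
142 [4, 1, 0, -14, 130, 186, 15, -11, -4, -1, 2]
143 [-22, -13, -7, -8, 51, 60, 1, -3, 0, -1, 4]
144 [-43, -33, -31, -29, -30, -20, -7, 0, 4, 4, 6]
145 [-41, -40, -41, -43, -46, -33, -28, -23, -17, -19, -20]
146 [-40, -40, -39, -40, -41, -37, -37, -37, -37, -43, -43]
```

```bash
python3 - <<'E'
from m import *
T=lambda u,v:(275+u/8-.44,110+v/8-.44);Z=lambda u,v:(220+(u-400)/8-.44,132+v/8-.44)
cs=lambda q:((proj(s,q)-[220,132]+.44)*8+[400,0]).round(1)
ct=lambda q:((proj(t,q)-[275,110]+.44)*8).round(1)
top=onz(t,*T(308,110),.194);print('ruletop',r(top),cs(top),tri(t,T(308,110),s,Z(505,78)))
for z in(.12,.125,.13,.135,.14): print(z,cs([top[0],top[1],z]),ct([top[0],top[1],z]))
sen=onz(t,*T(155,465),.044);print('sensor side',cs(sen), 'dist',np.linalg.norm((top-sen)[:2]),'dir',(top-sen)[:2])
# profile of rule and slider rows in side, and sensor patch
im=s['image'].astype(int)
print('rule col',[(v,int(im[v,232].sum()//3)) for v in range(138,148)])
print('top rule',[[int(x) for x in t['image'][v,308:318].astype(int).sum(1)//3] for v in range(119,132)])
print('sensor')
for v in range(180,193): print(v,[int(im[v,u,0]) for u in range(246,262)])
for v in range(160,176): print(v,t['image'][v,286:304,0].tolist())
E
```

```text
ruletop [0.6495, -0.1097, 0.194] [499.3  77. ] (array([ 0.64822636, -0.11027856,  0.193711  ]), np.float64(0.002888539559012011))
0.12 [503.7 203.4] [283.8 154. ]
0.125 [503.4 195.1] [285.4 151.1]
0.13 [503.1 186.8] [286.9 148.3]
0.135 [502.8 178.4] [288.5 145.4]
0.14 [502.5 170. ] [290.1 142.5]
sensor side [656.9 420.7] dist 0.11856157228867849 dir [ 0.10941589 -0.04566191]
rule col [(138, 144), (139, 125), (140, 123), (141, 133), (142, 124), (143, 98), (144, 75), (145, 67), (146, 72), (147, 79)]
top rule [[121, 120, 121, 119, 120, 121, 121, 121, 121, 121], [121, 121, 119, 120, 120, 121, 120, 120, 121, 121], [121, 119, 117, 118, 119, 120, 121, 120, 121, 121], [120, 126, 142, 146, 124, 114, 116, 117, 119, 120], [123, 131, 175, 191, 151, 144, 143, 143, 128, 119], [125, 66, 55, 107, 154, 200, 188, 185, 162, 147], [89, 26, 28, 25, 30, 33, 66, 107, 151, 181], [50, 26, 44, 37, 47, 47, 44, 39, 35, 95], [41, 40, 39, 50, 52, 50, 48, 46, 73, 120], [64, 43, 63, 66, 73, 57, 52, 55, 96, 103], [68, 74, 54, 70, 98, 77, 82, 89, 109, 109], [26, 65, 71, 64, 67, 64, 106, 115, 111, 111], [52, 117, 121,
[... 1697 characters left out ...]
53, 157, 170]
168 [39, 41, 90, 110, 137, 160, 162, 157, 155, 155, 155, 172, 146, 139, 140, 156, 161, 177]
169 [28, 9, 61, 90, 125, 160, 171, 159, 155, 155, 156, 171, 146, 140, 139, 156, 164, 125]
170 [22, 21, 26, 86, 115, 141, 167, 164, 161, 159, 165, 166, 144, 141, 141, 158, 170, 78]
171 [16, 23, 12, 43, 85, 102, 138, 165, 171, 168, 173, 153, 142, 142, 141, 160, 166, 69]
172 [22, 24, 20, 10, 44, 86, 88, 116, 150, 150, 146, 141, 143, 145, 141, 161, 126, 47]
173 [25, 27, 27, 17, 11, 41, 63, 88, 100, 103, 123, 126, 137, 142, 131, 143, 66, 20]
174 [23, 27, 30, 23, 20, 13, 9, 46, 66, 88, 90, 90, 90, 101, 91, 92, 50, 33]
175 [24, 29, 30, 30, 21, 16, 15, 12, 10, 26, 31, 47, 51, 48, 52, 59, 33, 30]
```

```bash
python3 - <<'E'
from m import *
N=8
ts=[cam('top')['image'].astype(float) for _ in range(N)];ss=[cam('side')['image'].astype(float) for _ in range(N)]
it=np.mean(ts,0);im=np.mean(ss,0)
red=lambda I:np.clip(I[...,0]-np.maximum(I[...,1],I[...,2])-15,0,None)
rt,rs=red(it),red(im)
cols=range(236,243)
sv={u:(rs[150:161,u]*np.arange(150,161)).sum()/rs[150:161,u].sum() for u in cols};print({k:round(v,2) for k,v in sv.items()})
tc=[((rt[v,304:313]*np.arange(304,313)).sum()/rt[v,304:313].sum(),v) for v in range(133,143)]
for z in(.125,.13,.135,.14,.145,.15):
    q=np.array([proj(s,onz(t,u,v,z)) for u,v in tc]);o=np.argsort(q[:,0]);q=q[o]
    print(z,q[0].round(1),q[-1].round(1),[round(float(np.interp(u,q[:,0],q[:,1])-sv[u]),2) for u in cols])
# lens ellipse in side
g=im[155:172,240:266].sum(2)/3
hsv=cv2.cvtColor(im.astype(np.uint8),cv2.COLOR_RGB2HSV)
x=im.astype(np.uint8);gl=((x[...,0]>140)&(x[...,2]>170)).astype(np.uint8);k=np.zeros_like(gl);k[155:171,243:263]=gl[155:171,243:263]
n,l,st,ce=cv2.connectedComponentsWithStats(k);i=1+st[1:,4].argmax();print('glass side',st[i],ce[i])
c=max(cv2.findContours((l==i).astype(np.uint8),0,1)[0],key=len);print(cv2.fitEllipse(c))
S=read_state();p=np.array(S['position']);M=np.array(S['tcp_rot']);L=p+M@[.081,0,.0215];print('FK',p,L,proj(s,L),proj(t,L))
print('glass as level circle at z: 25mm axes', [proj(s,L+d) for d in np.eye(3)*.028], [proj(s,L-d) for d in np.eye(3)*.028])
for v in range(154,173): print(v,[int(a) for a in im[v,240:266].sum(1)//3])
E
```

```text
{236: np.float64(154.76), 237: np.float64(155.53), 238: np.float64(155.85), 239: np.float64(156.04), 240: np.float64(156.4), 241: np.float64(156.95), 242: np.float64(157.08)}
0.125 [235.3 156.9] [240.5 159.2] [2.42, 2.07, 2.27, 2.32, 2.62, 2.29, 2.16]
0.13 [235.5 156. ] [240.7 158.3] [1.45, 1.1, 1.29, 1.34, 1.62, 1.36, 1.23]
0.135 [235.6 155. ] [240.8 157.4] [0.47, 0.12, 0.31, 0.39, 0.6, 0.42, 0.29]
0.14 [235.7 154.1] [240.9 156.4] [-0.52, -0.87, -0.67, -0.57, -0.43, -0.52, -0.65]
0.145 [235.8 153.2] [241.  155.5] [-1.51, -1.86, -1.68, -1.53, -1.46, -1.48, -1.59]
0.15 [236.  152.2] [241.2 154.5] [-2.51, -2.85, -2.7, -2.5, -2.49, -2.48, -2.54]
glass side [245 160  15   7  81] [252.32098765 163.        ]
((252.2528839111328, 163.0), (6.179656028747559, 13.726846694946289), 90.0)
FK [ 0.47091694 -0.11147452  0.16420991] [ 0.53816411 -0.06632087  0.1427107 ] [252.4099334  163.37993512] [297.54634725 163.81097901]
glass as level circle at z: 25mm axes [array([245.97934887, 161.77864654]), array([249.34335126, 166.84843233]), array([252.43121806, 157.228014  ])] [array([258.93072065, 165.0
[... 1848 characters left out ...]
34, 132, 126, 115, 98, 79, 64, 61, 77, 98, 111, 114, 114, 114]
168 [119, 118, 110, 102, 94, 85, 70, 61, 61, 64, 68, 72, 74, 73, 70, 65, 59, 62, 67, 78, 95, 110, 113, 114, 113, 114]
169 [112, 108, 105, 106, 109, 106, 98, 85, 78, 70, 65, 64, 64, 65, 66, 69, 75, 85, 94, 100, 107, 112, 114, 115, 113, 113]
170 [109, 105, 105, 110, 113, 114, 111, 107, 101, 96, 92, 90, 90, 92, 92, 94, 100, 106, 110, 111, 113, 114, 113, 113, 114, 114]
171 [113, 111, 112, 112, 115, 115, 115, 114, 114, 110, 110, 109, 110, 110, 109, 111, 112, 114, 114, 114, 114, 113, 113, 113, 113, 113]
172 [115, 114, 115, 114, 114, 115, 115, 114, 114, 115, 114, 115, 113, 114, 114, 114, 114, 114, 113, 115, 114, 113, 113, 113, 112, 113]
```

>>> step_arm([
  [-0.003, -0.004, 0.01, 0, 0, 0, 1],
  [-0.003, -0.004, 0.02, 0, 0, 0, 1],
  [-0.003, -0.004, 0.02, 0, 0, 0, 1],
  [-0.003, -0.004, 0.02, 0, 0, 0, 1],
  [-0.003, -0.004, 0.02, 0, 0, 0, 1],
  [-0.003, -0.004, 0.02, 0, 0, 0, 1],
])

```text
time_s: 14.43
position: [0.4696, -0.111, 0.1582]
tcp_rot: [[0.83, 0.557, 0.0], [0.557, -0.83, -0.0], [0.0, 0.0, -1.0]]
force: [0.4, -0.2, -0.6]
opening: 0.205
grasp_force: 29.9
```

```bash
python3 - <<'E'
from m import *
N=8
T8=[cam('top')['image'].astype(float) for _ in range(N)];P=[read_state()['position'] for _ in range(1)];im=np.mean([cam('side')['image'].astype(float) for _ in range(N)],0);it=np.mean(T8,0)
x=im.astype(np.uint8);gl=((x[...,0]>140)&(x[...,2]>170)).astype(np.uint8);k=np.zeros_like(gl);k[156:172,243:263]=gl[156:172,243:263]
n,l,st,ce=cv2.connectedComponentsWithStats(k);i=1+st[1:,4].argmax();print('glass side',st[i],ce[i])
S=read_state();p=(np.array(S['position'])+P[0])/2;M=np.array(S['tcp_rot']);L=p+M@[.081,0,.0215];print('FK',p,L,proj(s,L),proj(t,L),S['tcp_rot'][2],S['force'],S['time_s'])
print('sensor',proj(t,[.537,-.0655,.044]))
K=12;crop=cv2.resize(it[150:190,280:320].astype(np.uint8),None,fx=K,fy=K,interpolation=cv2.INTER_CUBIC)
def e(q,o=(280,150)): return tuple(((proj(t,q)-o+.5)*K-.5).round().astype(int))
cv2.circle(crop,e(L),4,(255,0,255),-1);cv2.circle(crop,e([.537,-.0655,.044]),4,(255,0,0),-1)
pts=np.array([e(L+[.036*np.cos(a),.036*np.sin(a),.006]) for a in np.linspace(0,6.28,60)]);cv2.polylines(crop,[pts],True,(255,255,0),1)
pts=np.array([e([.537+.0105*np.cos(a),-.0655+.0105*np.sin(a),.044]) for a in np.linspace(0,6.28,60)]);cv2.polylines(crop,[pts],True,(255,0,0),1)
cv2.imwrite('pics/lens2.png',crop[...,::-1])
E
```

```text
glass side [246 161  14   8  79] [252.51898734 164.49367089]
FK [ 0.46949746 -0.11099407  0.15822983] [ 0.53674489 -0.06584162  0.13672894] [252.68143472 164.81641163] [297.21365418 164.5664479 ] [-1.10876742e-05 -1.62377751e-05 -1.00000000e+00] [-0.26626475  0.29126302 -1.18114897] 15.3333
sensor [294.41435858 168.63550372]
```

View pics/lens2.png

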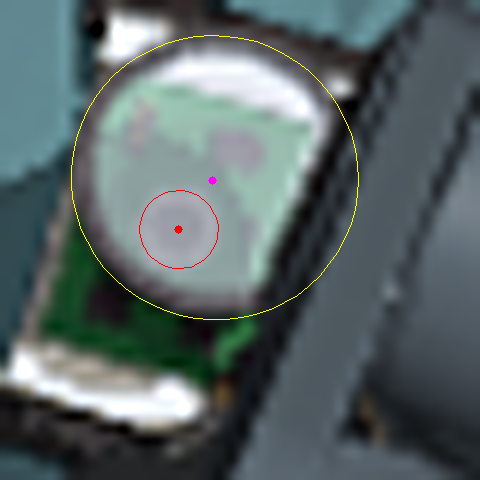

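The overlay shows the rim and the sensor matching their predicted circles to within about 1 mm, so the lens is centred, level and at pointer height. Handing in.

```bash
python3 -c "
from rig import *
print(hand_in())"
```

```text
the job is handed in; nothing more can be done
None
```

The lamp hangs on the hook with its lit face towards the board, and the job is handed in with the lens held level over the sensor at the pointer's height, about 137 mm; I don't have the judge's verdict.

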